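# Draw the cut-corner board from the rack and set it on the stand

## Robot

A 7-joint arm with a two-finger parallel gripper is mounted at the origin on the work surface. World frame = base frame: x ahead of the robot, y to its left, z up, the work surface at z = 0. Lengths are in m, angles in rad, forces in N, time in s.
With the tool pointing down it reaches from about 0.4 to 0.875 m from the base axis. Payload 19.3 kg.
Tool frame: the origin (TCP) lies on the centre line of the jaws, within the pads' length; the fingertips stand 19 mm ahead of it and the grasp point (between the pads) is the TCP; z points along the fingers, y is the line along which they close (so a half turn about z gives the same grasp; the last joint's range is limited). The gripper opens to 85 mm and grips with 20 to 120 N. Pads are 22 mm wide; open, the fingers measure 114 mm over their backs; the gripper's body (76 mm by 85 mm) begins 54 mm behind the grasp point. The pads swing forward as they close: fully open they stand 13 mm farther back than shut.
Start: joints at [-1.196, 0.521, -0.036, 1.599, 0.021, 1.021, -0.113], TCP at [0.269, 0.564, 0.226] pointing down, gripper open.
Joint ranges: [-2.91, 2.91], [-0.3, 2.13], [-1.5, 1.42], [0.17, 2.43], [-1.26, 4.41], [0.16, 1.93], [-2.52, 2.52]. Speed limits (rad/s): [1.89, 1.89, 2.39, 2.39, 3.01, 3.01, 3.01].

## Interface

Orientations are given as a unit quaternion [x, y, z, w].
In Python, from plant import ctrl gives the robot as it stands.
- The arm moves only by the tool apply_moves, never from a script. Its argument "moves" is one flat list of numbers, 7 for each row, row after row: the closure, from -1 (fully open) to 1 (shut), then the shift along the tool's x, y, z in cm, then the turn, a rotation vector about the tool's x, y, z in rad. In form: [grip, x, y, z, rx, ry, rz, grip, x, y, z, rx, ry, rz, ...]. A call has exactly 10 rows; each row is the pose to reach, as a shift and turn from the pose commanded when the call began, along the tool's axes at that moment; what a row does not reach only later rows make up. A row lasts 1/12 s, in which the tool goes at most 41.7 mm and 7.16 degrees, less where a joint would pass 70% of its speed; a pose out of reach is approached as far as the arm can. A call with a gripper value outside its range is refused whole. The fingers move at their own pace and stop on an object; "newtons" is the grip in N (left out, the last holds). Time passes only in rows, so rows that repeat a pose let the fingers close, or fill a call up. It gives the time, the measured TCP pose, the force, the opening and the grip force at its end, in the units of the state.
- ctrl.state(): the state, without advancing time (a new reading comes with each control period).
- ctrl.get_image(name): name is "side" or "top" or "wrist"; returns a dict with "frame" (420x560x3 uint8, red, green, blue), "depth" (420x560 float32, m along the optical axis (not along the pixel's ray), 0 where there is no reading), "mtx" (3x3 intrinsics, pixels), "k1" (the pictures are not rectified: a ray, as slopes to the right and down, at radius r is drawn at 1 + k1 r^2 times it, then the intrinsics apply), "origin" and "rotation" of the camera in the world; the wrist camera has in their place "tool_from_camera" (4x4, takes a point from camera to tool coordinates, whose origin is the TCP and whose axes are the flange's). Camera axes: x right, y down, z forward; pixel columns grow to the right and rows downward; lengths in m; the calibration is good to about 2 mm. A picture is of the moment at which its call begins: read the wrist's pose just before it.
- ctrl.close_job(): hands the job in; it is judged then, once.
The state is a dict: "time_s": time; "qpos": joint angles; "qd": joint speeds; "tau": joint torques, N m; "ee_pos": TCP position; "eef_rot": TCP orientation; "wrist_force": force on the tool from outside, world axes, zero at the start; "moment": the same for the moment, N m; "gripper_width": opening from 0.0 (shut) to 1.0 (fully open); "grasp_force": force on a finger pad.
Only numpy, scipy, OpenCV 4.12 (cv2) and the standard library are available. Lean on these libraries where they do the work, as an engineer would, in place of code of your own. Each camera call takes 0.05 s, during which the arm holds its last target. There are 200 camera calls.

## Task

Swing the keeper bar of the board rack fully aside, draw the cutting board with the two cut-off upper corners straight up out of its slot, and set it down upright in the sloping stand, its lower edge on the ledge behind the lip and its face leaning against the back. Then swing the keeper bar back over the boards left in the rack. Do not drop the board, leave the other boards in their slots and knock nothing else about.

Things in the scene. Friction and masses are not known exactly. Their poses are not given: they have to be found in the camera images.
- rack: Steel board rack, fixed. Origin on the table under the middle of its slots; x across the slots (away from the robot), y along the boards, z up. Slots at x = -66, -22, +22, +66 mm, one board in each: a pair of upright grooves 14 mm wide, 14 mm deep, 156 mm between groove bottoms, from 10 mm (base plate, where the boards stand) to 80 mm above the table. Base: x -120 to +150, y +-95 mm.
- bar (a joint): Keeper bar, level steel bar 14 mm wide, 186 to 196 mm above the table, along the rack over the middle of the boards. Turns about the post at the rack's far end: 0 = lengthways over the boards, knob at the near end; growing anticlockwise from above, the knob swinging to the rack's -y side; 1.57 = square to the rack, clear; stop at 1.75. Stays where left; about 1 N at the knob moves it.
- bar_knob (a point): Middle of the upright round black knob (22 mm diameter, 45 mm high, from 196 to 241 mm above the table) on the free end of the keeper bar, 235 mm from the pivot axis.
- bar_pivot (a point): Pivot axis of the keeper bar (on the rack, at its x = +135 mm, y = 0), half-way up the bar's thickness. The post is 20 mm in diameter and its 26 mm cap ends 197 mm above the table.
- cut_board_center (a point): Centre (half-way up) of the white plastic cutting board to be moved, the one with both upper corners cut off at 45 degrees (40 mm each way, leaving a top edge 70 mm long): 150 mm wide (y), 165 mm high (z), 10 mm thick (x), about 0.16 to 0.3 kg. It may stand in any of the four slots and may lean in it by up to 3 degrees.
- hole_board_center (a point): Centre of the white board with an oblong hand hole (76 x 26 mm, 22 mm under the top edge): 150 wide (y), 170 high, 10 mm thick (x), square corners. Stands in one of the slots and stays there.
- plain_board_center (a point): Centre of the plain white board with square corners: 150 wide (y), 170 high, 10 mm thick (x). Stands in one of the slots and stays there.
- round_board_center (a point): Centre of the white board with rounded upper corners (radius 20 mm): 150 wide (y), 150 high, 10 mm thick (x). Stands in one of the slots and stays there.
- stand: Aluminium sloping stand, fixed. Origin on the table; x out of its open front, y along its width, z up. Flat back panel 190 mm wide, leaning 0.35 rad from vertical with its top towards -x, reaching 95 mm up the slope above the ledge. The ledge is square to the panel, 24 mm deep to a lip 14 mm high; side cheeks 30 mm high leave 172 mm between them. Base x -75 to +55 mm.
- stand_seat (a point): The middle of the inner corner of the stand where the back panel meets the ledge, 30 mm above the table, straight above the stand's origin; same axes as the stand (x, y level, not along the slope). The board's lower back edge comes to rest along this corner.
- bottle_mid (a point): Bystander: clear squeeze bottle, 56 mm diameter, 130 mm high, standing between rack and stand. Point half-way up.
- cup_mid (a point): Bystander: steel cup, 70 mm diameter at the rim, 90 mm high. Point half-way up.
- jar_mid (a point): Bystander: amber jar, 76 mm diameter, 110 mm high, beyond the stand. Point half-way up.
- spatula_grip (a point): Bystander: spatula 250 mm long lying on the left of the rack; this point is on its handle.
- squash_mid (a point): Bystander: yellow squash lying down, about 160 mm long, 58 mm thick. Point half-way up.
- can_mid (a point): Bystander: plain can, 74 mm diameter, 110 mm high. Point half-way up.
Mind the look-alikes: they are no part of the job. What is shaped like the part that bears cut_board_center but green is not meant. Leave any green look-alike of the part that bears hole_board_center alone.

How it is judged:
By the outcome, as a careful person would: the job done as asked, in the order asked, and still so for the second after the job is handed in, with the robot touching nothing.
It also fails if it takes over 72 s, if anything falls off the work surface, if the arm or the gripper's body presses on something with over 40 N, if the wrist force passes 120 N, or if a joint passes its speed limit or range.

## Working session

There is one attempt and no reset: what is moved stays moved. The work goes in short steps, Python scripts to look and compute and a tool call to move; the robot and the scene stay as the last step left them, time stands still between calls to the robot, and variables do not carry over. Pictures are saved under pics/ and viewed, at most 11 in all, crops included, and the job is handed in when it is done.

Besides the shell and the picture viewer there is one more tool, called after "Call:" in YAML: its name, and indented under it one key for each argument. apply_moves: Moves the arm, as the interface text tells. Its arguments: {"type":"object","properties":{"moves":{"type":"array","items":{"type":"number"}},"newtons":{"type":"number"}},"required":["moves"]}

```bash
mkdir -p pics; ls; cat > h.py <<'E'
import numpy as np, cv2
from scipy.spatial.transform import Rotation as R
from plant import ctrl
def cam(name):
    s=ctrl.state(); d=ctrl.get_image(name)
    if name=='wrist':
        T=np.array(d['tool_from_camera']); Rw=R.from_quat(s['eef_rot']).as_matrix()
        d['rotation']=Rw@T[:3,:3]; d['origin']=Rw@T[:3,3]+np.array(s['ee_pos'])
    d['rotation']=np.array(d['rotation']); d['origin']=np.array(d['origin']); return d
def rays(d,uv):
    uv=np.atleast_2d(np.array(uv,float)); K=np.array(d['mtx'])
    p=cv2.undistortPoints(uv[:,None],K,np.array([d['k1'],0,0,0.]))[:,0]
    return np.c_[p,np.ones(len(p))]
def plane(d,uv,z):
    r=rays(d,uv)@d['rotation'].T; t=(z-d['origin'][2])/r[:,2]
    return d['origin']+r*t[:,None]
def cloud(d):
    h,w=d['depth'].shape; v,u=np.mgrid[:h,:w]
    r=rays(d,np.c_[u.ravel(),v.ravel()])*d['depth'].reshape(-1,1)
    return (r@d['rotation'].T+d['origin']).reshape(h,w,3)
def proj(d,P):
    c=(np.atleast_2d(P)-d['origin'])@d['rotation']; x=c[:,:2]/c[:,2:]
    x=x*(1+d['k1']*(x**2).sum(1,keepdims=True)); K=np.array(d['mtx'])
    return x@K[:2,:2].T+K[:2,2]
def save(n,im): cv2.imwrite('pics/'+n,im[...,::-1])
E
python3 - <<'E'
from h import *
s=ctrl.state(); print(s)
a=cam('side');b=cam('top')
for d in(a,b): print(d['origin'],d['rotation'].tolist(),d['mtx'],d['k1'])
import pickle; pickle.dump((a,b),open('i0.pkl','wb'))
save('s0.png',a['frame']);save('t0.png',b['frame'])
E
```

```text
pics
{'time_s': 0.0, 'qpos': array([-1.19620493,  0.52202196, -0.03628946,  1.59996499,  0.02117554,
        1.02107826, -0.11282459]), 'qd': array([-6.87001943e-04,  1.38751871e-03,  2.86547905e-03,  3.98182284e-04,
        1.31775711e-03,  8.73726205e-05,  1.41717940e-03]), 'tau': array([ 2.99059888e-03, -9.27096534e+01,  1.98142022e+00, -3.69917500e+01,
        1.79891114e-02,  8.30951671e-03, -8.33684430e-05]), 'ee_pos': array([0.26882764, 0.56388031, 0.22543659]), 'eef_rot': array([ 2.20606436e-01,  9.75362755e-01, -5.37773814e-04, -8.37302488e-05]), 'wrist_force': array([-0.31120875, -0.29734643,  0.48015211]), 'moment': array([-0.01894346, -0.04963774,  0.00700022]), 'grasp_force': 0.0, 'gripper_width': 0.9980012286419675}
[-0.25021742 -0.63367098  1.30450628] [0.8560138228985815, -0.3859158668728528, 0.1387395216032038, -0.3147389773250917] [[521.423255     0.         279.04756376]
 [  0.         521.423255   209.67775352]
 [  0.           0.           1.        ]] 0.05424684197218814
[0.30134984 0.04402703 1.69636766] [-0.6976804407780854, 0.7144514030848713, -0.03472091176591866, 0.03994563144949026] [[537.58791163   0.         282.51109097]
 [  0.         537.58791163 211.01580022]
 [  0.           0.           1.        ]] 0.00474177547123414
```

```bash
sed -i "s/d\['rotation'\]=np.array(d\['rotation'\]); /d['rotation']=np.array(d['rotation']);\n    if d['rotation'].size==4: d['rotation']=R.from_quat(d['rotation']).as_matrix()\n    /" h.py; sed -n 4,14p h.py
```

```text
def cam(name):
    s=ctrl.state(); d=ctrl.get_image(name)
    if name=='wrist':
        T=np.array(d['tool_from_camera']); Rw=R.from_quat(s['eef_rot']).as_matrix()
        d['rotation']=Rw@T[:3,:3]; d['origin']=Rw@T[:3,3]+np.array(s['ee_pos'])
    d['rotation']=np.array(d['rotation']);
    if d['rotation'].size==4: d['rotation']=R.from_quat(d['rotation']).as_matrix()
    d['origin']=np.array(d['origin']); return d
def rays(d,uv):
    uv=np.atleast_2d(np.array(uv,float)); K=np.array(d['mtx'])
    p=cv2.undistortPoints(uv[:,None],K,np.array([d['k1'],0,0,0.]))[:,0]
```

View pics/s0.png

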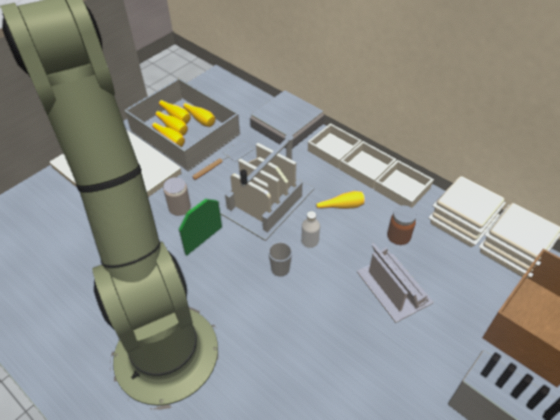

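View pics/t0.png

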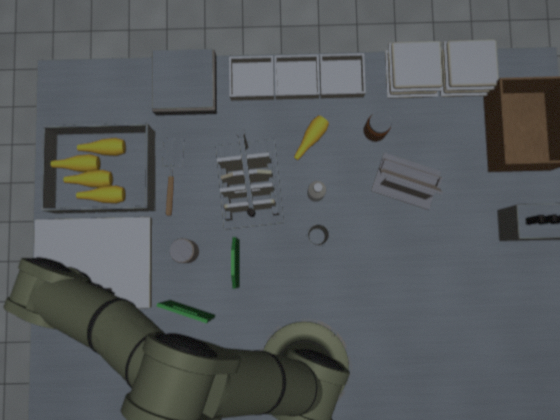

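The side view shows the rack at about (265,185) with the knob at (243,177) and the stand at (395,282). In the top view, the rack is at (248,185), the bar runs from (245,138) to (250,210), and the stand is at (407,180). The green look-alikes are near the rack.

```bash
python3 - <<'E'
from h import *
import pickle
a=cam('side');b=cam('top'); pickle.dump((a,b),open('i0.pkl','wb'))
Pb=cloud(b);Pa=cloud(a)
print('table z',np.median(Pb[300:340,330:420,2]) if 0 else Pb[240,400],Pa[300,260])
# rack: known pixels
for n,(u,v) in dict(pivot=(245,138),knob=(250,210),stand=(407,180),bottle=(317,190),cup=(318,235),jar=(378,125)).items(): print(n,Pb[v,u],plane(b,(u,v),0.19)[0])
u0,v0,u1,v1=210,125,290,235
A=cv2.resize(b['frame'][v0:v1,u0:u1],None,fx=7,fy=5.4*1,interpolation=cv2.INTER_CUBIC) if 0 else cv2.resize(b['frame'][v0:v1,u0:u1],None,fx=5,fy=5,interpolation=cv2.INTER_CUBIC)
B=cv2.resize(a['frame'][130:245,215:320],None,fx=3.8,fy=4.78,interpolation=cv2.INTER_CUBIC)
B=cv2.resize(a['frame'][130:240,215:295],(400,550),interpolation=cv2.INTER_CUBIC)
B=cv2.resize(a['frame'][135:240,215:295],(400,525),interpolation=cv2.INTER_CUBIC)
im=np.zeros((550,800,3),np.uint8); im[:550,:400]=A; im[:525,400:]=B
save('z0.png',im)
# heights of white
z=Pb[v0:v1,u0:u1,2]
np.set_printoptions(linewidth=250)
print((z[::3,::3]*1000).astype(int))
E
```

```text
table z [ 0.38044496 -0.31220029  0.00481451] [ 0.28099773 -0.08046873  0.00303782]
pivot [0.68722264 0.15971745 0.13560668] [0.67377477 0.15568558 0.19      ]
knob [0.46025641 0.1411938  0.24524757] [0.46630636 0.14489317 0.19      ]
stand [ 0.55361188 -0.31912439  0.10996005] [ 0.54088436 -0.3008021   0.19      ]
bottle [ 0.52773607 -0.04936435  0.12660842] [ 0.51859391 -0.04559293  0.19      ]
cup [ 0.40240777 -0.05560044  0.00238462] [ 0.3912152 -0.0445663  0.19     ]
jar [ 0.72339018 -0.23998746  0.10962019] [ 0.7020109  -0.22560015  0.19      ]
[[   3   -5    0   -3   -5    1    4    6   -5    7   -3    3    3   -7    1    3    0   -3   -1    6    3   -1    0    0    3    0    8]
 [   0   -1    5    0    0    0   -5   -7    7    0  194   -3    2    5    0    2    0    1    1    3   -2   -1    0    0    0    9    3]
 [   2    0    5   -2   -1    2    1    1   -1  197  199  196 1696    8    0    3    8   -3   -1    5   -1    7    8    0    3    4    0]
 [   5    8    0    2   -3   -2   -4   -3   -2  197  198  200   -2    0    0   -4    3    2    0   -1   -1    3    3    0   -2   
[... 3863 characters left out ...]
  5   -7]
 [   5    0   -2    9    0   10   11   11   14   11    6   13   13   13    7   16   18   12   15    3    7   10    3   16   15    7   -6]
 [  -6    2   -2    6    9   12    9    5   13    9    3   19   21    9    8    7   20   14   13   11   14    1   -3    2    3    0    2]
 [   7    2   -3    0    4    3    5   14   16   17    7   10    4    0   -5    0   -2    0   -3   -3    4    1    2    3    3   -1    1]
 [   0    0   -3   -1    0    1   -6   -2    3    2   -1    3   -3    4   -2   -1   -1   -3   -5    3    0  -10    3    5    6    0   -2]
 [  -2    6    9   -4    0    3   -2   -2   -3    3    0   -2    1    0   -1   -4    0   -6    4   -1    1    0    0    3   -4   -1    6]]
```

View pics/z0.png

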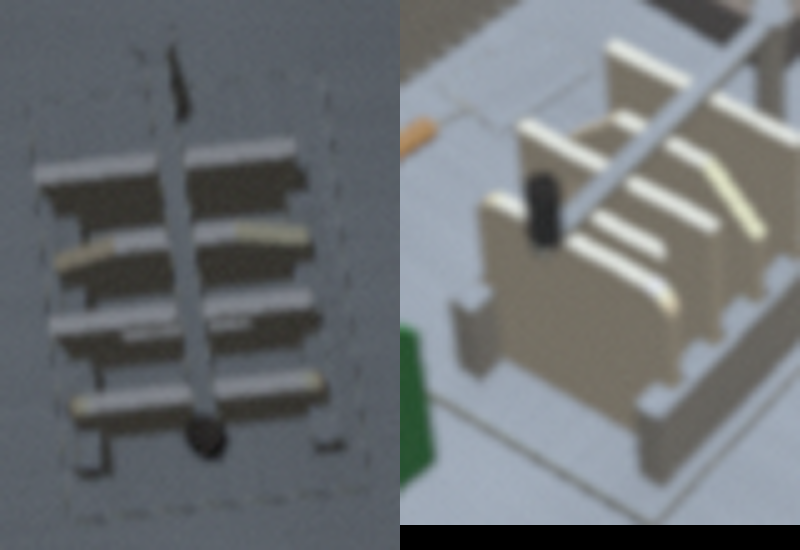

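The cut-corner board is in the third slot from the robot (x=+22): its sloping corners show at (85,255) and (275,235) in the top crop and at (735,195) in the side crop. The hole board is second and the round-cornered one is nearest. Next I'll get the poses.

```bash
python3 - <<'E'
from h import *
import pickle
a,b=pickle.load(open('i0.pkl','rb'))
Pb=cloud(b);Pa=cloud(a); np.set_printoptions(precision=4,suppress=True)
roi=np.zeros(Pb.shape[:2],bool);roi[125:240,205:295]=1
def cen(d,m,z):
    v,u=np.nonzero(m); return plane(d,np.c_[u,v],z)
Z=Pb[...,2]
# knob
k=cen(b,roi&(Z>.225)&(Z<.26),.241); print('knob',k.mean(0),k.min(0),k.max(0))
# bar
m=roi&(Z>.186)&(Z<.215)
p=cen(b,m,.196)
from numpy.linalg import svd
bl=cv2.fitLine(p[:,:2].astype(np.float32),cv2.DIST_HUBER,0,.001,.001).ravel();bl*=np.sign(bl[0]) if 0 else 1
print('barline',bl,'ang',np.degrees(np.arctan2(bl[1],bl[0])),'x range',np.percentile(p[:,0],[0,2,98,100]))
# board tops: bright pixels
g=b['frame'].astype(int).min(2); print('bright',np.percentile(g[roi],[50,80,90,95,99]))
w=roi&(g>np.percentile(g[roi],92)*0.93)
n,l,st,c=cv2.connectedComponentsWithStats(w.astype(np.uint8))
for i in range(1,n):
    if st[i,4]<12: continue
    zz=np.median(Z[l==i]); v,u=np.nonzero(l==i); q=plane(b,np.c_[u,v],.175); f=cv2.fitLine(q[:,:2].astype(np.float32),cv2.DIST_HUBER,0,.001,.001).ravel()
    print(i,st[i],'z',zz,'c',q.mean(0)[:2],'ang',np.degrees(np.arctan2(f[1],f[0])),'y',q[:,1].min(),q[:,1].max())
# stand
v,u=np.mgrid[150:215,365:450]; P=Pb[150:215,365:450].reshape(-1,3)
for lo,hi in((.03,.055),(.055,.09),(.1,.135)):
    q=P[(P[:,2]>lo)&(P[:,2]<hi)]; r=cv2.minAreaRect(q[:,:2].astype(np.float32)); print(lo,len(q),r)
for d,PP,s in((a,Pa,(slice(235,325),slice(350,435))),(b,Pb,(slice(150,215),slice(365,450)))):
    q=PP[s].reshape(-1,3); q=q[(q[:,2]>.012)&(q[:,2]<.15)&(abs(q[:,0]-.56)<.2)&(q[:,1]<-.15)]; print(len(q),q.min(0),q.max(0))
A=cv2.resize(b['frame'][145:220,365:445],(400,375),interpolation=cv2.INTER_CUBIC)
B=cv2.resize(a['frame'][238:322,350:434],(400,400),interpolation=cv2.INTER_CUBIC)
im=np.zeros((400,800,3),np.uint8); im[:375,:400]=A; im[:,400:]=B
save('z1.png',im)
E
```

```text
knob [0.4548 0.1402 0.241 ] [0.4442 0.1306 0.241 ] [0.4662 0.1498 0.241 ]
barline [0.9917 0.1288 0.5873 0.1567] ang 7.402385 x range [0.4457 0.4712 0.6959 0.7018]
bright [ 89.  91.  93. 108. 125.]
4 [ 205  125   78  105 2738] z 0.006659339822788546 c [0.5901 0.1958] ang -27.110828 y 0.05034564066480929 0.27444220544572206
55 [274 163  21  27 267] z 0.0018293802457347574 c [0.5657 0.0456] ang 22.731659 y 0.017249704837758853 0.07499512406118214
59 [249 180  26  11 143] z 0.17767822971597802 c [0.5389 0.1138] ang -79.6941 y 0.07568619179805752 0.1476384461030597
61 [280 188  15   8  50] z 0.0011630092170118456 c [0.5161 0.038 ] ang -79.64616 y 0.01917471659691518 0.05949545139996819
65 [251 197  26   8 128] z 0.15712590991150555 c [0.4942 0.109 ] ang -84.80145 y 0.07110401457668235 0.14270521982373935
69 [272 207   6   6  23] z 0.08383966261676257 c [0.468 0.075] ang -58.59813 y 0.06882512998600221 0.08324856468796643
73 [205 211  66  29 663] z 0.0025346652944340242 c [0.4105 0.1575] ang -82.193275 y 0.08983466876272202 0.27473980320758135
99 [287 222   8   5  15] z 0.0018673565510578527 c [0.4263 0.0294] ang 76.23455 y 0.021590837066055663 0.04152405659556141
100 [205 225   7   5  17] z 0.003443681564729628 c [0.423  0.2665] ang 87.83457 y 0.25750311268509946 0.27460279197319276
0.03 619 ((0.5673022866249084, -0.337476909160614), (0.188499316573143, 0.0803053081035614), 69.87437438964844)
0.055 299 ((0.5641958713531494, -0.33591413497924805), (0.18679235875606537, 0.07254669815301895), 69.99594116210938)
0.1 340 ((0.5412245392799377, -0.3289194703102112), (0.18883106112480164, 0.024151481688022614), 69.73275756835938)
2199 [ 0.4765 -0.4519  0.012 ] [ 0.7491 -0.2232  0.1278]
1704 [ 0.4754 -0.4619  0.012 ] [ 0.6571 -0.2104  0.1287]
```

View pics/z1.png

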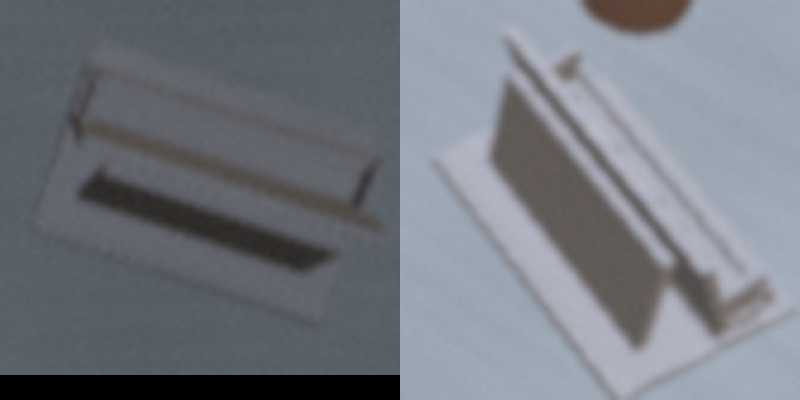

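The stand's back panel is on the robot's side and its open front faces away, at a yaw of about -20°. In the side crop, the ledge and lip are on the far side of the panel, around (1050,170) to (1150,290) in crop pixels.

```bash
cat >> h.py <<'E'
def Rt(phi,tilt=0):
    # tool y at world yaw phi (deg), tool z down; tilt (rad): rotate about tool x
    p=np.radians(phi); y=np.array([np.cos(p),np.sin(p),0]); z=np.array([0,0,-1.]); x=np.cross(y,z)
    return R.from_matrix(np.c_[x,y,z])*R.from_rotvec([tilt,0,0])
def rel(pos,rot,base=None,quiet=0):
    s=ctrl.state(); p0,r0=base if base else (s['ee_pos'],R.from_quat(s['eef_rot']))
    d=r0.inv().apply(np.array(pos)-p0)*100; w=(r0.inv()*rot).as_rotvec()
    o=[round(x,2) for x in d]+[round(x,3) for x in w]
    if not quiet: print(o)
    return o
E
python3 - <<'E'
from h import *
import pickle
a,b=pickle.load(open('i0.pkl','rb')); np.set_printoptions(precision=4,suppress=True)
for nm,d,s in(('a',a,(slice(235,325),slice(350,435))),('b',b,(slice(150,215),slice(365,450)))):
  q=cloud(d)[s].reshape(-1,3); q=q[(q[:,2]>.012)&(q[:,2]<.14)&(q[:,0]<.67)]
  t=np.radians(-20.1); X=np.array([np.cos(t),np.sin(t)]);Y=np.array([-np.sin(t),np.cos(t)])
  xs=q[:,:2]@X; ys=q[:,:2]@Y
  for lo in np.arange(.02,.13,.01):
    k=(q[:,2]>lo)&(q[:,2]<=lo+.01); print(nm,round(lo,3),k.sum(),'x',np.percentile(xs[k],[3,50,97]),'y',np.percentile(ys[k],[2,98]), 'seat x', np.median(xs[k]+np.tan(.35)*(q[k,2]-.03)))
rel([.455,.14,.33],Rt(64.5-147))
E
```

```text
a 0.02 98 x [0.6107 0.614  0.6644] y [-0.2181 -0.0534] seat x 0.612077759012108
a 0.03 264 x [0.6111 0.6753 0.6849] y [-0.2185 -0.0427] seat x 0.6780340571733413
a 0.04 195 x [0.6111 0.655  0.6832] y [-0.2184 -0.0419] seat x 0.6595340224834018
a 0.05 243 x [0.611  0.6777 0.6847] y [-0.217  -0.0375] seat x 0.6864541755949705
a 0.06 142 x [0.6109 0.6147 0.6792] y [-0.2179 -0.0337] seat x 0.6278507612239188
a 0.07 135 x [0.6111 0.6144 0.6708] y [-0.2162 -0.0364] seat x 0.6310448286369272
a 0.08 123 x [0.611  0.6151 0.6359] y [-0.2188 -0.0405] seat x 0.635341423623127
a 0.09 137 x [0.6109 0.6144 0.6319] y [-0.2174 -0.0478] seat x 0.6386144776980157
a 0.1 208 x [0.6111 0.6177 0.6278] y [-0.2152 -0.0501] seat x 0.6447657864819492
a 0.11 143 x [0.6203 0.624  0.6295] y [-0.2177 -0.0314] seat x 0.6556264943250384
a 0.12 92 x [0.6205 0.6243 0.6286] y [-0.2156 -0.037 ] seat x 0.6582724393594568
b 0.02 100 x [0.6096 0.6603 0.6818] y [-0.207 -0.031] seat x 0.6596798356223953
b 0.03 352 x [0.6103 0.6679 0.684 ] y [-0.2047 -0.0312] seat x 0.6695237289301876
b 0.04 164 x [0.6098 0.6736 0.6865] y [-0.2092 -0.0306] seat x 0.678034863321316
b 0.05 172 x [0.6095 0.6766 0.6821] y [-0.211  -0.0313] seat x 0.685108089640224
b 0.06 100 x [0.6098 0.6463 0.6782] y [-0.2141 -0.0305] seat x 0.6587429455621859
b 0.07 66 x [0.6095 0.6406 0.6699] y [-0.2108 -0.0326] seat x 0.6582385096723408
b 0.08 64 x [0.6097 0.6114 0.6401] y [-0.1943 -0.0384] seat x 0.6321012471737397
b 0.09 89 x [0.6097 0.6145 0.6361] y [-0.2029 -0.0315] seat x 0.6385930852052734
b 0.1 137 x [0.61   0.6147 0.6326] y [-0.1969 -0.0376] seat x 0.6421595698053572
b 0.11 141 x [0.6135 0.6227 0.6292] y [-0.2142 -0.0317] seat x 0.6549074971795656
b 0.12 62 x [0.618  0.6225 0.6262] y [-0.2114 -0.0384] seat x 0.6564652178572515
[np.float64(-35.05), np.float64(-30.27), np.float64(-10.41), np.float64(-0.0), np.float64(0.001), np.float64(2.566)]
```

Call:
apply_moves:
  moves: [0.3, 0, 0, -4, 0, 0, 0.1, 0.3, 0, 0, -8, 0, 0, 0.2, 0.3, -3, -3, -10.4, 0, 0, 0.35, 0.3, -6, -6, -10.4, 0, 0, 0.5, 0.3, -9, -8, -10.4, 0, 0, 0.6, 0.3, -12, -11, -10.4, 0, 0, 0.75, 0.3, -15, -13, -10.4, 0, 0, 0.85, 0.3, -18, -16, -10.4, 0, 0, 1.0, 0.3, -21, -18.5, -10.4, 0, 0, 1.1, 0.3, -24, -21, -10.4, 0, 0, 1.2]
  newtons: 40

```text
time_s: 1.03
ee_pos: [0.3955, 0.2693, 0.3301]
eef_rot: [0.735, 0.678, 0.0, -0.0]
wrist_force: [0.9, -0.3, -0.1]
gripper_width: 0.351
grasp_force: 0.0
```

```bash
python3 -c "
from h import *
print(ctrl.state()['qpos'],ctrl.state()['ee_pos']);rel([.455,.14,.32],Rt(-82.5))"
```

```text
[-0.99232684  0.18004158  0.3181818   1.843135   -0.06238607  1.12772148
 -0.73247975] [0.39551845 0.26927174 0.33014311]
[np.float64(-12.41), np.float64(6.97), np.float64(1.01), np.float64(-0.0), np.float64(-0.0), np.float64(1.36)]
```

Call:
apply_moves:
  moves: [0.3, -2.5, 1.5, 0.2, 0, 0, 0.12, 0.3, -5, 3, 0.5, 0, 0, 0.25, 0.3, -7.5, 4.5, 0.8, 0, 0, 0.37, 0.3, -10, 6, 1, 0, 0, 0.5, 0.3, -12.4, 7, 1, 0, 0, 0.62, 0.3, -12.4, 7, 1, 0, 0, 0.75, 0.3, -12.4, 7, 1, 0, 0, 0.87, 0.3, -12.4, 7, 1, 0, 0, 1.0, 0.3, -12.4, 7, 1, 0, 0, 1.12, 0.3, -12.4, 7, 1, 0, 0, 1.24]

```text
time_s: 1.87
ee_pos: [0.4558, 0.1424, 0.3199]
eef_rot: [0.992, 0.125, -0.0, -0.0]
wrist_force: [-0.4, 0.3, -0.4]
gripper_width: 0.353
grasp_force: 0.0
```

```bash
python3 - <<'E'
from h import *
d=cam('wrist'); save('w1.png',d['frame']); import pickle; pickle.dump(d,open('w1.pkl','wb'))
print(ctrl.state()['qpos'],d['origin'],d['rotation'])
P=cloud(d); Z=P[...,2]; m=(Z>.228)&(Z<.25)&(d['frame'].max(2)<70); q=P[m]; print(m.sum(),q.mean(0),q.min(0),q.max(0))
rel([.455,.14,.26],Rt(-82.5))
E
```

```text
[-0.92518938  0.2071862   0.59644597  1.87041245 -0.12985682  1.10259437
 -1.60976434] [0.52742976 0.16001487 0.46725273] [[ 2.47144781e-01 -9.27385144e-01 -2.80849163e-01]
 [-9.68978244e-01 -2.36771697e-01 -7.08542657e-02]
 [-7.87939513e-04  2.89647991e-01 -9.57132917e-01]]
712 [0.45825515 0.14106042 0.23934821] [0.44689474 0.13034061 0.22827989] [0.46707991 0.1512795  0.24207392]
[np.float64(-0.13), np.float64(0.22), np.float64(5.99), np.float64(0.0), np.float64(0.0), np.float64(0.11)]
```

View pics/w1.png

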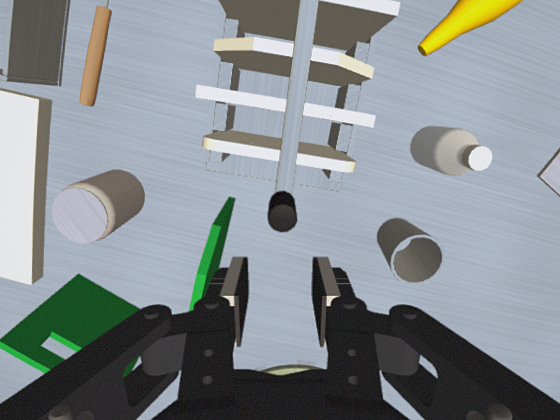

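The wrist view shows the knob at (282,200), between and ahead of the fingers. The boards behind it are the round, hole, cut and plain ones, and a green look-alike is to the left at (210,250).

Call:
apply_moves:
  moves: [0.3, 0.2, 0.1, 1, 0, 0, 0.11, 0.3, 0.2, 0.1, 2.5, 0, 0, 0.11, 0.3, 0.2, 0.1, 4, 0, 0, 0.11, 0.3, 0.2, 0.1, 5.5, 0, 0, 0.11, 0.3, 0.2, 0.1, 7, 0, 0, 0.11, 0.3, 0.2, 0.1, 8, 0, 0, 0.11, 0.3, 0.2, 0.1, 9, 0, 0, 0.11, 0.3, 0.2, 0.1, 9.4, 0, 0, 0.11, 0.3, 0.2, 0.1, 9.4, 0, 0, 0.11, 0.3, 0.2, 0.1, 9.4, 0, 0, 0.11]

```text
time_s: 2.75
ee_pos: [0.4582, 0.142, 0.2263]
eef_rot: [0.997, 0.073, 0.0, -0.0]
wrist_force: [-0.7, 0.4, -0.1]
gripper_width: 0.348
grasp_force: 0.0
```

```bash
python3 - <<'E'
from h import *
import pickle
d=pickle.load(open('w1.pkl','rb')); P=cloud(d).reshape(-1,3); f=d['frame'].reshape(-1,3).astype(int)
q=P[(f[:,1]>f[:,0]+30)&(f[:,1]>f[:,2]+20)]; print('green near',q[:,2].max(),q[q[:,0]>.33].min(0),q.max(0))
rel([.4575,.141,.226],Rt(-82.6))
E
```

```text
green near 0.4672527278554507 [ 0.33017659  0.16001487 -0.00124553] [0.52742976 0.54342699 0.46725273]
[np.float64(-0.09), np.float64(0.09), np.float64(0.03), np.float64(-0.0), np.float64(-0.0), np.float64(0.018)]
```

No contact, and the knob is caged. Now the swing.

Call:
apply_moves:
  moves: [0.3, 0.1, 2.1, 0, 0, 0, -0.09, 0.3, 0.4, 4.2, 0, 0, 0, -0.18, 0.3, 0.85, 6.3, 0, 0, 0, -0.27, 0.3, 1.5, 8.3, 0, 0, 0, -0.36, 0.3, 2.3, 10.2, 0, 0, 0, -0.45, 0.3, 3.35, 12.1, 0, 0, 0, -0.54, 0.3, 4.5, 13.8, 0, 0, 0, -0.63, 0.3, 5.8, 15.5, 0, 0, 0, -0.72, 0.3, 7.3, 17.0, 0, 0, 0, -0.81, 0.3, 8.9, 18.4, 0, 0, 0, -0.9]

```text
time_s: 3.58
ee_pos: [0.5738, -0.028, 0.2269]
eef_rot: [0.865, 0.502, 0.0, 0.0]
wrist_force: [-1.0, 0.6, 0.8]
gripper_width: 0.35
grasp_force: 0.3
```

```bash
python3 - <<'E'
from h import *
print(ctrl.state()['qpos'],ctrl.state()['wrist_force'])
a=np.radians(7.4)+1.66; rel([.6905-.235*np.cos(a),.1713-.235*np.sin(a),.226],Rt(-82.6+np.degrees(1.66)))
a=np.radians(7.4)+.9; rel([.6905-.235*np.cos(a),.1713-.235*np.sin(a),.226],Rt(-82.6+np.degrees(.9)))
E
```

```text
[-0.32020692  0.46386905  0.37252937  1.75158319 -0.19992605  0.96256184
 -0.38864765] [-1.04887142  0.64903989  0.84923925]
[np.float64(5.71), np.float64(16.04), np.float64(0.1), np.float64(0.001), np.float64(-0.0), np.float64(-0.738)]
[np.float64(-0.4), np.float64(-0.29), np.float64(0.09), np.float64(0.001), np.float64(-0.001), np.float64(0.022)]
```

Call:
apply_moves:
  moves: [0.3, 0.1, 2.1, 0, 0, 0, -0.09, 0.3, 0.3, 4.2, 0, 0, 0, -0.18, 0.3, 0.7, 6.2, 0, 0, 0, -0.27, 0.3, 1.3, 8.2, 0, 0, 0, -0.36, 0.3, 2.0, 10.1, 0, 0, 0, -0.45, 0.3, 3.0, 12.0, 0, 0, 0, -0.54, 0.3, 4.1, 13.8, 0, 0, 0, -0.63, 0.3, 5.2, 15.2, 0, 0, 0, -0.7, 0.3, 5.9, 16.2, 0, 0, 0, -0.75, 0.3, 5.9, 16.2, 0, 0, 0, -0.75]

```text
time_s: 4.42
ee_pos: [0.7444, -0.0565, 0.226]
eef_rot: [0.621, 0.783, 0.0, 0.0]
wrist_force: [-0.3, 0.4, -0.1]
gripper_width: 0.351
grasp_force: 0.0
```

Call:
apply_moves:
  moves: [0.3, 0, 0, -0.5, 0, 0, 0, 0.3, 0, 0, -1.5, 0, 0, 0, 0.3, 0, 0, -3, 0, 0, 0, 0.3, 0, 0, -5, 0, 0, 0, 0.3, 0, 0, -7, 0, 0, 0, 0.3, 0, 0, -9, 0, 0, 0, 0.3, 0, 0, -11, 0, 0, 0, 0.3, 0, 0, -12, 0, 0, 0, 0.3, 0, 0, -12, 0, 0, 0, 0.3, 0, 0, -12, 0, 0, 0]

```text
time_s: 5.25
ee_pos: [0.7425, -0.057, 0.3464]
eef_rot: [0.623, 0.782, 0.0, 0.0]
wrist_force: [0.8, 0.1, -0.9]
gripper_width: 0.347
grasp_force: 0.0
```

```bash
python3 - <<'E'
from h import *
d=cam('wrist'); P=cloud(d); Z=P[...,2]; m=(Z>.228)&(Z<.25)&(d['frame'].max(2)<70); q=P[m]; k=q.mean(0); print(m.sum(),k,q.min(0),q.max(0))
v=k[:2]-[.6905,.1713]; print('r',np.hypot(*v),'bar ang',np.degrees(np.arctan2(-v[1],-v[0]))-7.4)
rel([.5766,.156,.34],Rt(7.4))
E
```

```text
328 [ 0.74223338 -0.05877144  0.23864833] [ 0.73350974 -0.06903007  0.22809227] [ 0.75404442 -0.04912945  0.24191083]
r 0.23581605120478166 bar ang 95.27263407383741
[np.float64(24.46), np.float64(-11.39), np.float64(0.56), np.float64(-0.001), np.float64(-0.0), np.float64(0.096)]
```

Call:
apply_moves:
  moves: [0.3, 3, -1.4, 0.5, 0, 0, 0.09, 0.3, 6, -2.8, 0.5, 0, 0, 0.09, 0.3, 9, -4.2, 0.5, 0, 0, 0.09, 0.3, 12, -5.6, 0.5, 0, 0, 0.09, 0.3, 15, -7, 0.5, 0, 0, 0.09, 0.3, 18, -8.4, 0.5, 0, 0, 0.09, 0.3, 21, -9.8, 0.5, 0, 0, 0.09, 0.3, 24.4, -11.4, 0.5, 0, 0, 0.09, 0.3, 24.4, -11.4, 0.5, 0, 0, 0.09, 0.3, 24.4, -11.4, 0.5, 0, 0, 0.09]

```text
time_s: 6.13
ee_pos: [0.5755, 0.1571, 0.3403]
eef_rot: [0.656, 0.755, -0.0, -0.001]
wrist_force: [0.6, -0.3, 0.7]
gripper_width: 0.355
grasp_force: 0.0
```

```bash
python3 - <<'E'
from h import *
import pickle
np.set_printoptions(precision=4,suppress=True)
d=cam('wrist'); b=cam('top'); pickle.dump((d,b),open('w2.pkl','wb')); save('w2.png',d['frame'])
t=np.radians(7.4);X=np.array([np.cos(t),np.sin(t)]);Y=np.array([-X[1],X[0]]); O=np.array([.6905,.1713])-.135*X; print('O',O)
for c in(d,b):
  P=cloud(c).reshape(-1,3); f=c['frame'].reshape(-1,3).astype(int)
  r=(P[:,:2]-O); x=r@X*1000;y=r@Y*1000;z=P[:,2]*1000
  for x0,zt in((22,175),(-22,180),(66,180),(-66,160)):
    k=(abs(x-x0)<16)&(z>zt-8)&(z<zt+8)&(f.min(1)>90)&(abs(y)<80)
    if k.sum()>5: print(x0,k.sum(),'x',np.percentile(x[k],[2,10,50,90,98]),'y',np.percentile(y[k],[1,50,99]),'z',np.median(z[k]))
print(ctrl.state()['ee_pos'],(ctrl.state()['ee_pos'][:2]-O)@X)
E
```

```text
O [0.5566 0.1539]
22 876 x [15.359  16.9388 20.8611 24.9458 26.3131] y [-36.8023   7.1286  44.4332] z 174.29176104542222
-22 1716 x [-29.3896 -27.5462 -22.4497 -17.6622 -15.3882] y [-63.8743  12.8126  78.4571] z 179.36385157780427
66 1691 x [58.0448 60.1531 64.8161 69.7508 71.6747] y [-62.7077  13.7011  75.9696] z 179.2408325834805
-66 1503 x [-72.9214 -70.8252 -66.0878 -61.4609 -59.9214] y [-60.8041  13.4721  75.0995] z 159.2688472764493
66 11 x [59.2153 59.2593 63.1862 65.8888 66.5089] y [-71.7886 -68.1111 -62.95  ] z 181.40062458203366
[0.577  0.1546 0.3404] 0.02026470305841382
```

View pics/w2.png

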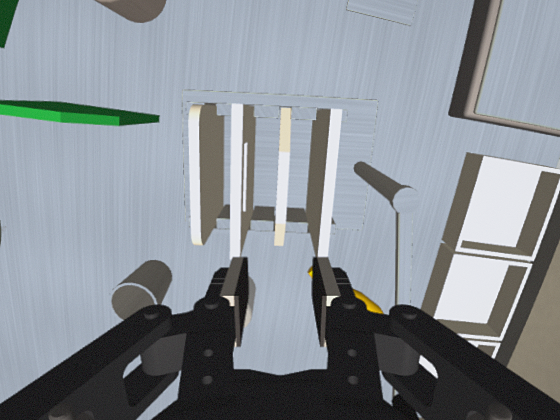

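The wrist view shows the cut board at column ~283, rows 105–245, almost centred between the fingers. The bar is clear at right, with the pivot end near (400,200).

```bash
python3 - <<'E'
from h import *
import pickle
np.set_printoptions(precision=4,suppress=True)
d,b=pickle.load(open('w2.pkl','rb'))
t=np.radians(7.4);X=np.array([np.cos(t),np.sin(t)]);Y=np.array([-X[1],X[0]]); O=np.array([.5566,.1539])
P=cloud(d).reshape(-1,3); f=d['frame'].reshape(-1,3).astype(int)
r=(P[:,:2]-O); x=r@X*1000;y=r@Y*1000;z=P[:,2]*1000
for x0,zt in((22,175),(-22,180),(66,180),(-66,160)):
    k=(abs(x-x0)<16)&(z>zt-8)&(z<zt+8)&(f.min(1)>90)&(abs(y)<90)
    print(x0,np.polyfit(y[k],x[k],1), y[k].min(),y[k].max())
# below top: cut board faces further down (lean): uprights of grooves
k=(z>74)&(z<86)&(abs(x)<110)&(abs(y)<110); print('uprights y',np.percentile(y[k],[1,10,25,50,75,90,99]),'x',np.percentile(x[k],[1,99]))
k=(z>188)&(z<203)&(x>80); c=P[k]; print('bar/cap',c[:,:2].min(0),c[:,:2].max(0),len(c))
E
```

```text
22 [ 0.043  20.6076] -38.67144551650449 45.374597892783996
-22 [  0.0474 -23.0172] -67.60037436665424 81.05776911864878
66 [ 0.044  64.4126] -64.98944333087694 77.59093742716951
-66 [  0.0366 -66.531 ] -63.15297743466114 76.98571467750459
uprights y [-80.3633 -74.0916 -64.185   69.764   81.2547  85.6698  89.1354] x [-92.6627  94.7228]
bar/cap [ 0.676  -0.0672] [0.7411 0.1816] 2238
```

```bash
python3 - <<'E'
from h import *
rel([.5766,.1605,.157],Rt(4.9))
E
```

```text
[np.float64(0.6), np.float64(0.06), np.float64(18.34), np.float64(-0.001), np.float64(0.001), np.float64(0.05)]
```

Call:
apply_moves:
  moves: [0.3, 0.6, 0, 2, 0, 0, 0.05, 0.3, 0.6, 0, 5, 0, 0, 0.05, 0.3, 0.6, 0, 8, 0, 0, 0.05, 0.3, 0.6, 0, 10.5, 0, 0, 0.05, 0.3, 0.6, 0, 12.5, 0, 0, 0.05, 0.3, 0.6, 0, 14.5, 0, 0, 0.05, 0.3, 0.6, 0, 16, 0, 0, 0.05, 0.3, 0.6, 0, 17.5, 0, 0, 0.05, 0.3, 0.6, 0, 18.3, 0, 0, 0.05, 0.3, 0.6, 0, 18.3, 0, 0, 0.05]

```text
time_s: 7.07
ee_pos: [0.5757, 0.1599, 0.156]
eef_rot: [0.677, 0.736, -0.001, -0.0]
wrist_force: [0.4, -0.7, -0.5]
gripper_width: 0.353
grasp_force: 0.0
```

Call:
apply_moves:
  moves: [0.4, 0, 0, 0, 0, 0, 0, 0.5, 0, 0, 0, 0, 0, 0, 0.6, 0, 0, 0, 0, 0, 0, 0.7, 0, 0, 0, 0, 0, 0, 0.8, 0, 0, 0, 0, 0, 0, 0.9, 0, 0, 0, 0, 0, 0, 1, 0, 0, 0, 0, 0, 0, 1, 0, 0, 0, 0, 0, 0, 1, 0, 0, 0, 0, 0, 0, 1, 0, 0, 0, 0, 0, 0]
  newtons: 60

```text
time_s: 7.9
ee_pos: [0.5768, 0.1614, 0.1589]
eef_rot: [0.676, 0.737, 0.001, 0.0]
wrist_force: [-0.0, -0.7, 6.8]
gripper_width: 0.092
grasp_force: 59.2
```

Call:
apply_moves:
  moves: [1, 0, 0, -0.4, 0, 0, 0, 1, 0, 0, -1, 0, 0, 0, 1, 0, 0, -1.8, 0, 0, 0, 1, 0, 0, -2.6, 0, 0, 0, 1, 0, 0, -3.6, 0, 0, 0, 1, 0, 0, -4.6, 0, 0, 0, 1, 0, 0, -5.8, 0, 0, 0, 1, 0, 0, -7, 0, 0, 0, 1, 0, 0, -8, 0, 0, 0, 1, 0, 0, -9, 0, 0, 0]

```text
time_s: 8.73
ee_pos: [0.5762, 0.1613, 0.2493]
eef_rot: [0.676, 0.737, 0.0, 0.0]
wrist_force: [1.0, -0.9, -2.4]
gripper_width: 0.096
grasp_force: 58.9
```

Call:
apply_moves:
  moves: [1, 0, 0, -1, 0, 0, 0, 1, 0, 0, -2, 0, 0, 0, 1, 0, 0, -3, 0, 0, 0, 1, 0, 0, -4, 0, 0, 0, 1, 0, 0, -5, 0, 0, 0, 1, 0, 0, -6.5, 0, 0, 0, 1, 0, 0, -8, 0, 0, 0, 1, 0, 0, -9.5, 0, 0, 0, 1, 0, 0, -10.5, 0, 0, 0, 1, 0, 0, -11, 0, 0, 0]

```text
time_s: 9.57
ee_pos: [0.5765, 0.1613, 0.3596]
eef_rot: [0.676, 0.737, 0.001, 0.0]
wrist_force: [-0.1, 0.8, -2.0]
gripper_width: 0.094
grasp_force: 58.8
```

```bash
python3 - <<'E'
from h import *
import pickle
np.set_printoptions(precision=4,suppress=True)
s=ctrl.state(); print(s['qpos'],s['wrist_force'],s['grasp_force'],s['gripper_width'],s['ee_pos'])
a=cam('side'); d=cam('wrist'); pickle.dump((a,d),open('l.pkl','wb'))
A=cv2.resize(a['frame'][60:260,180:330],(400,533),interpolation=cv2.INTER_CUBIC); B=cv2.resize(d['frame'],(400,300))
im=np.zeros((533,800,3),np.uint8); im[:,:400]=A; im[:300,400:]=B; save('l.png',im)
r=R.from_quat(s['eef_rot']); P=r.inv().apply(cloud(d).reshape(-1,3)-s['ee_pos']).reshape(d['frame'].shape)
f=d['frame'].astype(int).min(2); k=(f>60)&(abs(P[...,1])<.02)&(P[...,2]>.0)&(P[...,2]<.16)&(abs(P[...,0])<.09)
q=P[k]*1000
for x0 in(20,30,40,50,60,70):
  j=abs(q[:,0]-x0)<5
  if j.sum()>5: print(x0,j.sum(),'y',np.percentile(q[j,1],[5,50,95]),'z',np.percentile(q[j,2],[2,50,98]))
print('xr',np.percentile(q[:,0],[.5,99.5]))
E
```

```text
[-0.5039  0.3754  0.1882  1.4987 -0.0718  1.2727 -0.2215] [-0.0831  0.7708 -1.969 ] 58.84259641170502 0.09406626660978906 [0.5765 0.1613 0.3596]
50 350 y [-4.2211 -0.1148  4.4321] z [0.2095 3.0066 6.54  ]
60 521 y [-4.4135 -0.1274  4.5803] z [ 6.321  11.1698 16.6913]
70 346 y [-4.5014 -0.1464  4.2737] z [16.2502 20.3217 24.3811]
xr [-72.3808  72.8058]
```

View pics/l.png

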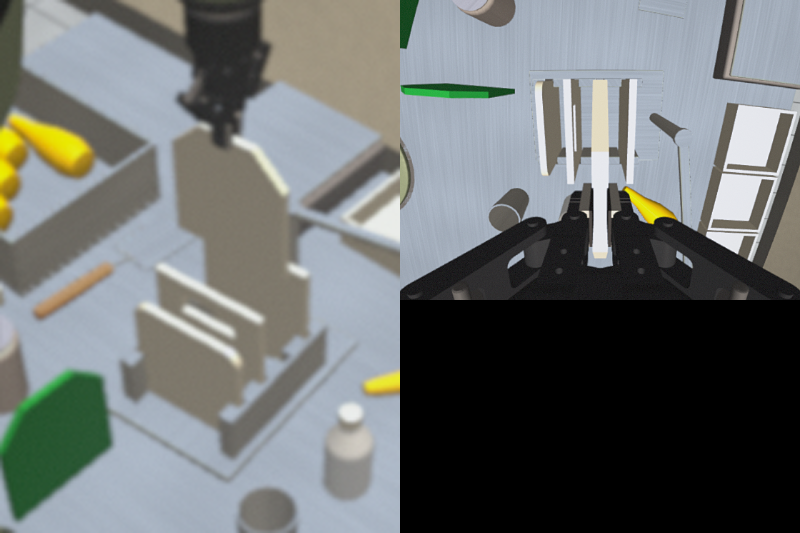

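The side crop shows the cut board gripped at its top centre and clear of the rack. The plain, hole and round boards are still in their slots.

```bash
cat >> h.py <<'E'
TS=np.radians(-20.1); SX=np.array([np.cos(TS),np.sin(TS),0]); SY=np.array([-SX[1],SX[0],0]); ZZ=np.array([0,0,1.])
SEAT=.659*SX-.124*SY+.03*ZZ
U=-np.sin(.35)*SX+np.cos(.35)*ZZ; N=np.cos(.35)*SX+np.sin(.35)*ZZ
def place(up,off,t=.150): return SEAT+U*(t+up)+N*(.005+off)
E
python3 - <<'E'
from h import *
p=place(.11,.005); print(p); p[2]=.36; rel(p,Rt(-20.1,-.35))
E
```

```text
[ 0.50134743 -0.31550923  0.27766588]
[np.float64(-46.86), np.float64(-11.57), np.float64(-0.16), np.float64(-0.344), np.float64(-0.077), np.float64(0.432)]
```

Call:
apply_moves:
  moves: [1, -1, -0.3, 0, 0, 0, 0, 1, -3, -0.7, 0, 0, 0, 0, 1, -6, -1.5, 0, 0, 0, 0.05, 1, -9, -2.3, 0, 0, 0, 0.1, 1, -12, -3, 0, 0, 0, 0.15, 1, -15.5, -3.9, 0, 0, 0, 0.2, 1, -19, -4.7, 0, 0, 0, 0.25, 1, -22.5, -5.6, 0, 0, 0, 0.3, 1, -26, -6.4, 0, 0, 0, 0.35, 1, -29.5, -7.3, 0, 0, 0, 0.4]

```text
time_s: 10.5
ee_pos: [0.5274, -0.1411, 0.3573]
eef_rot: [0.81, 0.587, -0.0, -0.0]
wrist_force: [0.7, -0.8, -1.8]
gripper_width: 0.096
grasp_force: 58.8
```

```bash
python3 - <<'E'
from h import *
p=place(.11,.005); p[2]=.36; rel(p,Rt(-20.1,-.35)); s=ctrl.state(); print(s['ee_pos'],s['qpos'],s['wrist_force'])
E
```

```text
[np.float64(-17.38), np.float64(2.95), np.float64(-0.27), np.float64(-0.351), np.float64(-0.006), np.float64(0.034)]
[ 0.52744353 -0.14111858  0.35730825] [-0.14096606  0.29232111  0.38483701  1.64298176 -0.11490197  1.22970717
 -0.04910619] [ 0.66969214 -0.78120222 -1.75156841]
```

Call:
apply_moves:
  moves: [1, -3, 0.5, 0, -0.03, 0, 0, 1, -6, 1, 0, -0.07, 0, 0.01, 1, -9, 1.5, 0, -0.11, 0, 0.02, 1, -12, 2, -0.2, -0.15, 0, 0.03, 1, -15, 2.5, -0.2, -0.19, 0, 0.03, 1, -17, 2.9, -0.2, -0.23, -0.006, 0.034, 1, -17.4, 2.9, -0.3, -0.27, -0.006, 0.034, 1, -17.4, 2.9, -0.3, -0.31, -0.006, 0.034, 1, -17.4, 2.9, -0.3, -0.35, -0.006, 0.034, 1, -17.4, 2.9, -0.3, -0.35, -0.006, 0.034]

```text
time_s: 11.33
ee_pos: [0.5005, -0.3138, 0.36]
eef_rot: [0.807, 0.564, 0.1, 0.143]
wrist_force: [-1.0, 0.0, -2.1]
gripper_width: 0.093
grasp_force: 58.8
```

```bash
python3 - <<'E'
from h import *
import pickle
np.set_printoptions(precision=1,suppress=True)
rel(place(.11,.005),Rt(-20.1,-.35));rel(place(.03,.005),Rt(-20.1,-.35)); s=ctrl.state(); print(s['ee_pos'],s['qpos'],s['wrist_force'])
ims=[]
for n in('side','top','wrist'):
  d=cam(n); ims.append(d); P=cloud(d).reshape(-1,3)-SEAT; x=P@SX*1000;y=P@SY*1000;z=P[:,2]*1000+30
  for lo in(40,55,65,75,85,95,105):
    k=(z>lo-5)&(z<lo+5)&(abs(y)<70)&(x>-60)&(x<35); w=x+np.tan(.35)*(z-30)
    j=k&(w>-8)
    if j.sum()>10: print(n,lo,j.sum(),'w',np.percentile(w[j],[5,25,50,75,95]))
pickle.dump(ims,open('h.pkl','wb'))
save('h.png',np.hstack([cv2.resize(ims[0]['frame'][180:330,320:460],(400,428),interpolation=cv2.INTER_CUBIC),cv2.resize(ims[2]['frame'],(400,300))if 0 else cv2.resize(ims[2]['frame'],(400,428))]))
E
```

```text
[np.float64(-0.13), np.float64(-2.7), np.float64(7.78), np.float64(0.0), np.float64(-0.001), np.float64(0.001)]
[np.float64(-0.14), np.float64(-2.7), np.float64(15.78), np.float64(0.0), np.float64(-0.001), np.float64(0.001)]
[ 0.5 -0.3  0.4] [ 0.1  0.2  0.4  1.8 -0.2  0.8  0.3] [-1.   0.  -2.1]
side 40 153 w [18.1 20.3 23.4 26.1 28.9]
side 55 104 w [26.9 29.3 31.3 33.3 35. ]
side 75 11 w [-5.9 -5.2 -4.7 -4.6 -4.5]
side 85 30 w [-7.2 -6.2 -5.3 -4.8 -4.2]
side 95 27 w [-6.9 -5.6 -5.  -4.9 -4.6]
side 105 25 w [-6.7 -5.4 -5.1 -5.  -4.5]
top 40 55 w [ 0.  10.4 21.1 31.1 31.9]
top 55 76 w [19.1 26.9 28.5 30.6 31.8]
wrist 40 326 w [-0.6 15.3 18.4 20.  21.9]
wrist 55 66 w [-0.7 -0.6 -0.5 -0.4 -0.3]
wrist 65 58 w [-0.6 -0.5 -0.4 -0.4 -0.3]
wrist 75 82 w [-0.6 -0.5 -0.4 -0.3 -0.2]
wrist 85 75 w [-0.6 -0.5 -0.4 -0.3 -0.2]
wrist 95 86 w [-0.6 -0.4 -0.4 -0.3 -0.2]
wrist 105 89 w [-0.5 -0.4 -0.3 -0.3 -0.1]
```

View pics/h.png

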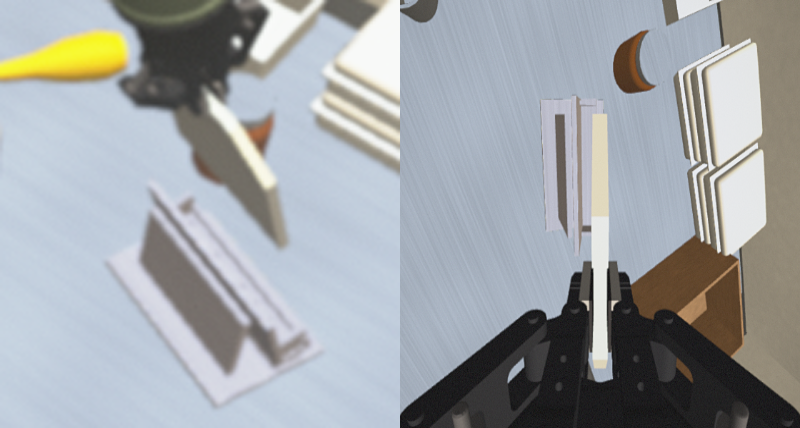

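The side crop shows the board above and just in front of the panel, parallel to it. In the wrist view, the panel at column ~575 runs parallel to the board at column ~600, and the measured panel plane is within 0.5 mm of my estimate.

Call:
apply_moves:
  moves: [1, -0.1, -1, 0, 0, 0, 0, 1, -0.1, -2, 0.5, 0, 0, 0, 1, -0.1, -2.7, 2, 0, 0, 0, 1, -0.1, -2.7, 4, 0, 0, 0, 1, -0.1, -2.7, 6, 0, 0, 0, 1, -0.1, -2.7, 8.5, 0, 0, 0, 1, -0.1, -2.7, 11, 0, 0, 0, 1, -0.1, -2.7, 13.5, 0, 0, 0, 1, -0.1, -2.7, 15.7, 0, 0, 0, 1, -0.1, -2.7, 15.7, 0, 0, 0]

```text
time_s: 12.32
ee_pos: [0.5288, -0.3232, 0.1998]
eef_rot: [0.807, 0.566, 0.098, 0.14]
wrist_force: [-1.1, 0.3, -2.5]
gripper_width: 0.096
grasp_force: 58.9
```

```bash
python3 - <<'E'
from h import *
rel(place(.005,.003),Rt(-20.1,-.35)); rel(place(.0,.001),Rt(-20.1,-.35));print(ctrl.state()['wrist_force'])
d=cam('wrist'); s=ctrl.state(); P=cloud(d).reshape(-1,3)-SEAT; x=P@SX*1000;y=P@SY*1000;z=P[:,2]*1000+30
q=P@N*1000; u=P@U*1000
for n,k in(('panel',(abs(q)<3)&(u>20)&(u<90)),('board top cut',(abs(q-8)<7)&(u>110)&(u<200))):
  print(n,k.sum(),np.percentile(y[k],[0.5,50,99.5]),np.percentile(q[k],[5,95]),np.percentile(u[k],[1,99]))
for yy in(50,60,70):
  k=(abs(q-9)<9)&(abs(y-yy)<2)&(u>90)&(u<230)
  if k.sum()>3: print(yy,k.sum(),np.median(u[k]),np.percentile(q[k],[5,95]))
E
```

```text
[np.float64(-0.23), np.float64(-0.19), np.float64(2.22), np.float64(-0.006), np.float64(-0.002), np.float64(0.003)]
[np.float64(-0.23), np.float64(-0.38), np.float64(2.72), np.float64(-0.006), np.float64(-0.002), np.float64(0.003)]
[-1.08714197  0.27781877 -2.54633302]
panel 275 [ 0.91845326 70.00876272 94.98654407] [-0.09451977  0.875353  ] [28.92683667 89.74887874]
board top cut 5527 [-64.04168566  25.81855316  74.70665685] [ 5.24833497 14.27095886] [154.26076892 198.32370289]
50 248 177.98355766785286 [ 4.92224877 14.13110447]
60 198 167.80982170132023 [ 4.97421436 14.17724591]
70 195 157.8749373980295 [ 4.61219199 13.82693579]
```

Call:
apply_moves:
  moves: [1, -0.2, -0.1, 0.4, 0, 0, 0, 1, -0.2, -0.2, 0.8, 0, 0, 0, 1, -0.2, -0.2, 1.2, 0, 0, 0, 1, -0.2, -0.2, 1.6, 0, 0, 0, 1, -0.2, -0.2, 1.9, 0, 0, 0, 1, -0.2, -0.2, 2.1, 0, 0, 0, 1, -0.2, -0.3, 2.3, 0, 0, 0, 1, -0.2, -0.3, 2.45, 0, 0, 0, 1, -0.2, -0.35, 2.55, 0, 0, 0, 1, -0.2, -0.35, 2.6, 0, 0, 0]

```text
time_s: 13.2
ee_pos: [0.5336, -0.3278, 0.1785]
eef_rot: [0.806, 0.565, 0.1, 0.143]
wrist_force: [-0.3, 0.6, -1.1]
gripper_width: 0.093
grasp_force: 58.9
```

Call:
apply_moves:
  moves: [1, 0, 0, 0.03, 0, 0, 0, 1, 0, 0, 0.06, 0, 0, 0, 1, 0, 0, 0.09, 0, 0, 0, 1, 0, 0, 0.12, 0, 0, 0, 1, 0, 0, 0.15, 0, 0, 0, 1, 0, 0, 0.18, 0, 0, 0, 1, 0, 0, 0.2, 0, 0, 0, 1, 0, 0, 0.2, 0, 0, 0, 1, 0, 0, 0.2, 0, 0, 0, 1, 0, 0, 0.2, 0, 0, 0]

```text
time_s: 14.03
ee_pos: [0.5343, -0.3281, 0.1768]
eef_rot: [0.806, 0.565, 0.1, 0.143]
wrist_force: [-0.3, -0.3, -1.3]
gripper_width: 0.092
grasp_force: 58.9
```

```bash
cat > m.py <<'E'
from h import *
d=cam('wrist'); s=ctrl.state(); P=cloud(d).reshape(-1,3)-SEAT; y=P@SY*1000
q=P@N*1000; u=P@U*1000
for yy in(-60,50,60,70):
  k=(abs(q-8)<12)&(abs(y-yy)<2)&(u>90)&(u<230)
  if k.sum()>3: print(yy,k.sum(),'bottom u',np.median(u[k])-165+(abs(yy)-35),np.percentile(q[k],[5,95]))
print(s['wrist_force'],s['ee_pos'])
E
python3 m.py
```

```text
-60 7 bottom u 3.7465860766266132 [ 4.1034924  12.37309548]
50 284 bottom u 0.8680496044866004 [-2.34567834 12.74756148]
60 261 bottom u 0.6995610408192192 [-2.80486652 12.43498462]
70 238 bottom u 0.5628741461851519 [-3.24512535 12.57867426]
[ 0.22802527  0.41505947 -2.06839406] [ 0.53429703 -0.32806779  0.17678923]
```

Call:
apply_moves:
  moves: [1, 0, 0, 0.03, 0, 0, 0, 1, 0, 0, 0.06, 0, 0, 0, 1, 0, 0, 0.09, 0, 0, 0, 1, 0, 0, 0.12, 0, 0, 0, 1, 0, 0, 0.15, 0, 0, 0, 1, 0, 0, 0.18, 0, 0, 0, 1, 0, 0, 0.2, 0, 0, 0, 1, 0, 0, 0.2, 0, 0, 0, 1, 0, 0, 0.2, 0, 0, 0, 1, 0, 0, 0.2, 0, 0, 0]

```text
time_s: 14.92
ee_pos: [0.5349, -0.3283, 0.1749]
eef_rot: [0.806, 0.565, 0.1, 0.143]
wrist_force: [0.8, -0.7, -1.2]
gripper_width: 0.093
grasp_force: 58.9
```

```bash
python3 m.py
```

```text
-60 6 bottom u 1.8935364096502951 [ 4.06131437 12.75430212]
50 281 bottom u -1.1458301747037467 [-2.25953427 12.73205001]
60 253 bottom u -1.3052419233439423 [-2.69273443 12.4269997 ]
70 236 bottom u -1.3525059098597012 [-3.14370899 12.57949734]
[-0.49216276  0.16851678 -1.18311764] [ 0.53495168 -0.32831715  0.17490392]
```

Call:
apply_moves:
  moves: [1, 0, 0, 0.03, 0, 0, 0, 1, 0, 0, 0.06, 0, 0, 0, 1, 0, 0, 0.09, 0, 0, 0, 1, 0, 0, 0.12, 0, 0, 0, 1, 0, 0, 0.15, 0, 0, 0, 1, 0, 0, 0.18, 0, 0, 0, 1, 0, 0, 0.2, 0, 0, 0, 1, 0, 0, 0.2, 0, 0, 0, 1, 0, 0, 0.2, 0, 0, 0, 1, 0, 0, 0.2, 0, 0, 0]

```text
time_s: 15.8
ee_pos: [0.5356, -0.3286, 0.173]
eef_rot: [0.806, 0.565, 0.1, 0.143]
wrist_force: [1.5, -0.2, -1.8]
gripper_width: 0.092
grasp_force: 58.9
```

Call:
apply_moves:
  moves: [1, 0, 0, 0.03, 0, 0, 0, 1, 0, 0, 0.06, 0, 0, 0, 1, 0, 0, 0.09, 0, 0, 0, 1, 0, 0, 0.12, 0, 0, 0, 1, 0, 0, 0.15, 0, 0, 0, 1, 0, 0, 0.15, 0, 0, 0, 1, 0, 0, 0.15, 0, 0, 0, 1, 0, 0, 0.15, 0, 0, 0, 1, 0, 0, 0.15, 0, 0, 0, 1, 0, 0, 0.15, 0, 0, 0]

```text
time_s: 16.63
ee_pos: [0.5367, -0.3289, 0.173]
eef_rot: [0.806, 0.565, 0.101, 0.143]
wrist_force: [-6.5, 5.4, 19.0]
gripper_width: 0.094
grasp_force: 61.9
```

```bash
python3 m.py; python3 - <<'E'
from h import *
a=cam('side'); d=cam('wrist'); s=ctrl.state()
save('p.png',np.hstack([cv2.resize(a['frame'][200:330,330:450],(400,433),interpolation=cv2.INTER_CUBIC),cv2.resize(d['frame'][80:330,180:380],(400,433))]))
E
```

```text
-60 16 bottom u 0.1132903066332176 [ 5.32471569 13.01133506]
50 285 bottom u -3.4302578025229593 [-2.72410268 13.81533542]
60 254 bottom u -3.511162929116722 [-3.07228828 13.54364333]
70 216 bottom u -3.6848080766477835 [-2.95881423 13.22639492]
[-6.89455886  4.94759672 20.18458313] [ 0.53671728 -0.32895071  0.17299967]
```

View pics/p.png

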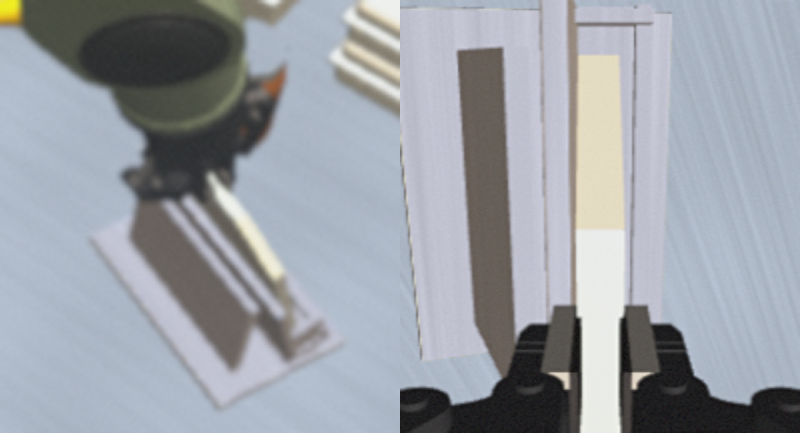

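The side crop shows the board down inside the stand, between panel and lip. In the wrist crop, it sits between the panel edge (column ~573) and the lip (column ~635). The force confirms it is on the ledge, so I'll ease off, shift it 3 mm towards the panel and release.

Call:
apply_moves:
  moves: [1, 0, 0, -0.08, 0, 0, 0, 1, 0, -0.05, -0.12, 0, 0, 0, 1, 0, -0.1, -0.12, 0, 0, 0, 1, 0, -0.15, -0.12, 0, 0, 0, 1, 0, -0.2, -0.12, 0, 0, 0, 1, 0, -0.25, -0.12, 0, 0, 0, 1, 0, -0.3, -0.12, 0, 0, 0, 1, 0, -0.35, -0.12, 0, 0, 0, 1, 0, -0.35, -0.12, 0, 0, 0, 1, 0, -0.35, -0.12, 0, 0, 0]

```text
time_s: 17.62
ee_pos: [0.5326, -0.3275, 0.1715]
eef_rot: [0.806, 0.565, 0.1, 0.143]
wrist_force: [-0.3, 0.4, 0.7]
gripper_width: 0.093
grasp_force: 59.1
```

```bash
python3 m.py
```

```text
-60 15 bottom u -0.44601882076221955 [1.02517663 9.53264027]
50 254 bottom u -3.62523749954741 [-3.20519229  9.21287564]
60 244 bottom u -3.509174751651045 [-3.01458133  9.36538501]
70 223 bottom u -3.4121924512665345 [-3.03809809  9.54839324]
[-0.12487692  0.74453875 -0.11619294] [ 0.53254566 -0.32751276  0.17149068]
```

Nearly flat on the panel and lightly resting. Opening slowly.

Call:
apply_moves:
  moves: [0.75, 0, 0, 0, 0, 0, 0, 0.7, 0, 0, 0, 0, 0, 0, 0.65, 0, 0, 0, 0, 0, 0, 0.6, 0, 0, 0, 0, 0, 0, 0.5, 0, 0, 0, 0, 0, 0, 0.4, 0, 0, 0, 0, 0, 0, 0.3, 0, 0, 0, 0, 0, 0, 0.3, 0, 0, 0, 0, 0, 0, 0.3, 0, 0, 0, 0, 0, 0, 0.3, 0, 0, 0, 0, 0, 0]

```text
time_s: 18.5
ee_pos: [0.5326, -0.3274, 0.1715]
eef_rot: [0.806, 0.565, 0.1, 0.143]
wrist_force: [0.7, -0.9, -0.2]
gripper_width: 0.351
grasp_force: 0.0
```

```bash
python3 m.py
```

```text
-60 27 bottom u -0.6587256506207382 [-3.72134367  9.19507187]
50 251 bottom u -3.5750570133257042 [-3.20137819  9.20865307]
60 248 bottom u -3.4547479458883856 [-3.0835449   9.39428974]
70 224 bottom u -3.647640186558533 [-3.01360727  9.55946483]
[ 0.32342249 -0.17634956 -0.18394928] [ 0.53260402 -0.3274779   0.17153631]
```

Call:
apply_moves:
  moves: [0.3, 0, 0, -0.7, 0, 0, 0, 0.3, 0, 0, -1.8, 0, 0, 0, 0.3, 0, 0, -3, 0, 0, 0, 0.3, 0, 0, -4.5, 0, 0, 0, 0.3, 0, 0, -6.5, 0, 0, 0, 0.3, 0, 0, -9, 0, 0, 0, 0.3, 0, 0, -12, 0, 0, 0, 0.3, 0, 0, -15, 0, 0, 0, 0.3, 0, 0, -17, 0, 0, 0, 0.3, 0, 0, -18, 0, 0, 0]

```text
time_s: 19.38
ee_pos: [0.4739, -0.3068, 0.3444]
eef_rot: [0.806, 0.564, 0.101, 0.144]
wrist_force: [-0.2, -0.4, 0.7]
gripper_width: 0.352
grasp_force: 0.0
```

```bash
python3 - <<'E'
from h import *
a=cam('side'); d=cam('wrist'); t=cam('top')
save('q.png',np.hstack([cv2.resize(a['frame'][200:330,330:450],(400,433),interpolation=cv2.INTER_CUBIC),cv2.resize(d['frame'],(400,433))]))
P=cloud(d).reshape(-1,3)-SEAT; q=P@N*1000; u=P@U*1000;y=P@SY*1000
k=(u>150)&(u<175)&(abs(q)<25)&(abs(y)<80); print(np.percentile(q[k],[5,50,95]),np.percentile(u[k],[5,95]),np.percentile(y[k],[1,99]))
rel([.7422,-.0588,.33],Rt(12.7))
E
```

```text
[0.39585012 4.34314135 9.13259269] [152.81000598 165.22832909] [-49.06079062  45.72094114]
[np.float64(32.38), np.float64(15.3), np.float64(6.85), np.float64(0.342), np.float64(0.1), np.float64(-0.564)]
```

View pics/q.png

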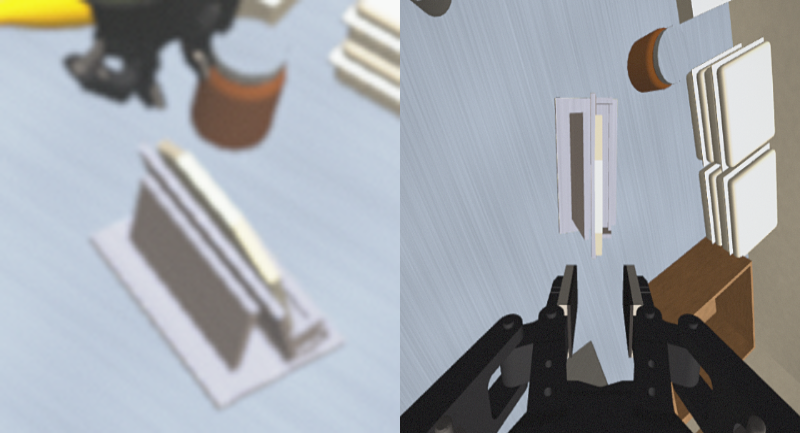

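The board stands upright in the stand, leaning flat on the back panel and centred, and the gripper is clear of it. Next I'll return to the knob.

Call:
apply_moves:
  moves: [0.3, 2, 1, 0, 0.04, 0.01, -0.06, 0.3, 5, 2.4, 0.7, 0.08, 0.02, -0.12, 0.3, 8.5, 4, 1.5, 0.12, 0.03, -0.18, 0.3, 12, 5.7, 2.5, 0.16, 0.04, -0.24, 0.3, 15.5, 7.3, 3.3, 0.2, 0.06, -0.31, 0.3, 19, 9, 4, 0.24, 0.07, -0.38, 0.3, 22.5, 10.6, 4.8, 0.28, 0.08, -0.44, 0.3, 26, 12.3, 5.5, 0.31, 0.09, -0.51, 0.3, 29.2, 13.8, 6.2, 0.342, 0.1, -0.564, 0.3, 32.4, 15.3, 6.85, 0.342, 0.1, -0.564]

```text
time_s: 20.37
ee_pos: [0.7435, -0.0572, 0.3257]
eef_rot: [0.623, 0.782, -0.002, -0.003]
wrist_force: [-1.2, -0.2, 0.1]
gripper_width: 0.346
grasp_force: 0.0
```

```bash
python3 - <<'E'
from h import *
d=cam('wrist'); P=cloud(d); Z=P[...,2]; m=(Z>.228)&(Z<.25)&(d['frame'].max(2)<70)&(abs(P[...,0]-.742)<.03); q=P[m]; print(m.sum(),q.mean(0),q.min(0),q.max(0)); print(ctrl.state()['qpos'])
rel([.7422,-.0588,.226],Rt(12.7))
E
```

```text
415 [ 0.7423706  -0.05858975  0.23866236] [ 0.73358684 -0.06919283  0.22802128] [ 0.75399353 -0.0490056   0.2425499 ]
[-0.13580118  0.69579674  0.25887828  1.07585998 -0.17137434  1.3953439
  0.32500835]
[np.float64(-0.77), np.float64(-0.6), np.float64(9.78), np.float64(-0.005), np.float64(-0.005), np.float64(0.007)]
```

Call:
apply_moves:
  moves: [0.3, -0.4, -0.2, 0.5, 0, 0, 0, 0.3, -0.4, -0.2, 1.5, 0, 0, 0, 0.3, -0.4, -0.2, 2.5, 0, 0, 0, 0.3, -0.4, -0.2, 3.5, 0, 0, 0, 0.3, -0.4, -0.2, 5, 0, 0, 0, 0.3, -0.4, -0.2, 6.5, 0, 0, 0, 0.3, -0.4, -0.2, 8, 0, 0, 0, 0.3, -0.4, -0.2, 9, 0, 0, 0, 0.3, -0.4, -0.2, 9.8, 0, 0, 0, 0.3, -0.4, -0.2, 9.8, 0, 0, 0]

```text
time_s: 21.25
ee_pos: [0.7404, -0.0634, 0.229]
eef_rot: [0.625, 0.781, -0.001, -0.002]
wrist_force: [-1.7, -0.3, 0.4]
gripper_width: 0.349
grasp_force: 0.0
```

```bash
python3 - <<'E'
from h import *
rel([.7424,-.0587,.226],Rt(12.7)); print(ctrl.state()['wrist_force'])
s=ctrl.state();b0=(s['ee_pos'],R.from_quat(s['eef_rot']))
for k in range(1,11):
  g=102.7-5.1*k; a=np.radians(g); rel([.6905-.235*np.cos(a),.1713-.235*np.sin(a),.226],Rt(g-90),b0)
E
```

```text
[np.float64(0.41), np.float64(0.3), np.float64(0.3), np.float64(-0.003), np.float64(-0.001), np.float64(-0.001)]
[-1.67041984 -0.30685257  0.38681797]
[np.float64(0.58), np.float64(-1.79), np.float64(0.31), np.float64(-0.003), np.float64(-0.001), np.float64(0.088)]
[np.float64(0.86), np.float64(-3.86), np.float64(0.32), np.float64(-0.003), np.float64(-0.001), np.float64(0.177)]
[np.float64(1.32), np.float64(-5.9), np.float64(0.32), np.float64(-0.003), np.float64(-0.001), np.float64(0.266)]
[np.float64(1.96), np.float64(-7.9), np.float64(0.33), np.float64(-0.003), np.float64(-0.001), np.float64(0.355)]
[np.float64(2.77), np.float64(-9.82), np.float64(0.34), np.float64(-0.003), np.float64(-0.001), np.float64(0.444)]
[np.float64(3.76), np.float64(-11.67), np.float64(0.35), np.float64(-0.004), np.float64(-0.0), np.float64(0.533)]
[np.float64(4.9), np.float64(-13.42), np.float64(0.35), np.float64(-0.004), np.float64(-0.0), np.float64(0.623)]
[np.float64(6.19), np.float64(-15.06), np.float64(0.36), np.float64(-0.004), np.float64(-0.0), np.float64(0.712)]
[np.float64(7.63), np.float64(-16.58), np.float64(0.37), np.float64(-0.004), np.float64(0.0), np.float64(0.801)]
[np.float64(9.19), np.float64(-17.97), np.float64(0.37), np.float64(-0.004), np.float64(0.0), np.float64(0.89)]
```

Call:
apply_moves:
  moves: [0.3, 0.5, -1.8, 0.3, 0, 0, 0.09, 0.3, 0.8, -3.9, 0.3, 0, 0, 0.18, 0.3, 1.3, -5.9, 0.3, 0, 0, 0.27, 0.3, 1.95, -7.9, 0.3, 0, 0, 0.355, 0.3, 2.75, -9.8, 0.3, 0, 0, 0.445, 0.3, 3.75, -11.7, 0.35, 0, 0, 0.53, 0.3, 4.9, -13.4, 0.35, 0, 0, 0.62, 0.3, 6.2, -15.1, 0.35, 0, 0, 0.71, 0.3, 7.6, -16.6, 0.35, 0, 0, 0.8, 0.3, 9.2, -18, 0.35, 0, 0, 0.89]

```text
time_s: 22.08
ee_pos: [0.5444, -0.0133, 0.2281]
eef_rot: [0.901, 0.434, -0.0, -0.0]
wrist_force: [0.8, 0.7, 0.1]
gripper_width: 0.348
grasp_force: 0.3
```

```bash
python3 - <<'E'
from h import *
s=ctrl.state();b0=(s['ee_pos'],R.from_quat(s['eef_rot'])); print(s['qpos'],s['wrist_force'])
for k in range(10):
  g=51.7-[5,10,15,20,25,30,35,40,44,46.8][k]; a=np.radians(g); rel([.6905-.235*np.cos(a),.1713-.235*np.sin(a),.226],Rt(g-90),b0)
E
```

```text
[-0.44651716  0.43136414  0.49381824  1.82986278 -0.2484992   0.94204527
 -0.51752304] [0.76879934 0.7389783  0.12948859]
[np.float64(0.11), np.float64(-2.03), np.float64(0.22), np.float64(-0.001), np.float64(-0.0), np.float64(0.082)]
[np.float64(0.37), np.float64(-4.06), np.float64(0.22), np.float64(-0.001), np.float64(-0.0), np.float64(0.169)]
[np.float64(0.8), np.float64(-6.06), np.float64(0.22), np.float64(-0.001), np.float64(-0.0), np.float64(0.256)]
[np.float64(1.41), np.float64(-8.02), np.float64(0.22), np.float64(-0.001), np.float64(-0.0), np.float64(0.343)]
[np.float64(2.18), np.float64(-9.92), np.float64(0.22), np.float64(-0.001), np.float64(-0.0), np.float64(0.431)]
[np.float64(3.12), np.float64(-11.74), np.float64(0.22), np.float64(-0.001), np.float64(-0.0), np.float64(0.518)]
[np.float64(4.21), np.float64(-13.48), np.float64(0.23), np.float64(-0.001), np.float64(-0.0), np.float64(0.605)]
[np.float64(5.45), np.float64(-15.11), np.float64(0.23), np.float64(-0.001), np.float64(-0.0), np.float64(0.693)]
[np.float64(6.54), np.float64(-16.34), np.float64(0.23), np.float64(-0.001), np.float64(0.0), np.float64(0.762)]
[np.float64(7.35), np.float64(-17.15), np.float64(0.23), np.float64(-0.001), np.float64(0.0), np.float64(0.811)]
```

Call:
apply_moves:
  moves: [0.3, 0.1, -2, 0.2, 0, 0, 0.085, 0.3, 0.4, -4.1, 0.2, 0, 0, 0.17, 0.3, 0.8, -6.1, 0.2, 0, 0, 0.256, 0.3, 1.4, -8, 0.2, 0, 0, 0.343, 0.3, 2.2, -9.9, 0.2, 0, 0, 0.43, 0.3, 3.1, -11.7, 0.2, 0, 0, 0.518, 0.3, 4.2, -13.5, 0.2, 0, 0, 0.605, 0.3, 5.5, -15.1, 0.2, 0, 0, 0.69, 0.3, 6.6, -16.4, 0.2, 0, 0, 0.762, 0.3, 7.5, -17.4, 0.2, 0, 0, 0.81]

```text
time_s: 22.92
ee_pos: [0.4551, 0.1548, 0.2262]
eef_rot: [0.999, 0.045, -0.0, -0.0]
wrist_force: [11.1, -46.4, 7.7]
gripper_width: 0.355
grasp_force: 26.8
```

Call:
apply_moves:
  moves: [0.3, 0, 0, 0, 0, 0, 0, 0.3, 0, 0, 0, 0, 0, 0, 0.3, 0, 0, -1, 0, 0, 0, 0.3, 0, 0, -2.5, 0, 0, 0, 0.3, 0, 0, -4, 0, 0, 0, 0.3, 0, 0, -6, 0, 0, 0, 0.3, 0, 0, -8, 0, 0, 0, 0.3, 0, 0, -10, 0, 0, 0, 0.3, 0, 0, -11, 0, 0, 0, 0.3, 0, 0, -11, 0, 0, 0]

```text
time_s: 23.75
ee_pos: [0.4562, 0.1538, 0.3379]
eef_rot: [0.999, 0.046, 0.001, -0.001]
wrist_force: [-0.5, -0.5, -0.7]
gripper_width: 0.347
grasp_force: 0.0
```

```bash
python3 - <<'E'
from h import *
s=ctrl.state(); print(s['ee_pos'])
d=cam('wrist'); P=cloud(d); Z=P[...,2]; m=(Z>.228)&(Z<.25)&(d['frame'].max(2)<70)&(abs(P[...,0]-.457)<.03); k=P[m].mean(0)
v=k[:2]-[.6905,.1713]; g=np.degrees(np.arctan2(-v[1],-v[0])); print(m.sum(),k,np.hypot(*v),'world ang',g)
x=P[...,0];y=P[...,1]
# board midlines and bar in rack frame 4.9deg
t=np.radians(4.9);X=np.array([np.cos(t),np.sin(t)]);Y=np.array([-X[1],X[0]]);r=P[...,:2]-[.6905,.1713]; rx=(r@X+.135)*1000; ry=r@Y*1000; f=d['frame'].astype(int).min(2)
for x0,zt in((-66,160),(-22,180),(66,180)):
  j=(abs(rx-x0)<16)&(abs(Z*1000-zt)<7)&(f>90)&(abs(ry)<95); print(x0,j.sum(),np.percentile(ry[j],[.5,99.5]) if j.any() else '', np.median(rx[j]) if j.any() else '')
j=(Z>.188)&(Z<.204)&(abs(rx)<90)&(abs(ry)<60)&(f<200); print('bar',np.polyfit(rx[j],ry[j],1))
save('e.png',np.hstack([d['frame'],cv2.resize(cam('side')['frame'][100:300,150:430],(240,420)) ]))
E
```

```text
[0.45618921 0.15379159 0.33794421]
612 [0.45745142 0.14882505 0.23943607] 0.23412979971227452 world ang 5.508508331764146
-66 1382 [-71.36430337  65.79536191] -66.86689101620986
-22 1757 [-75.5042749   73.30141945] -23.000983811247295
66 1097 [-75.59021902  73.80028602] 61.97380821500798
bar [ 6.31961871e-04 -2.21134849e+00]
```

View pics/e.png

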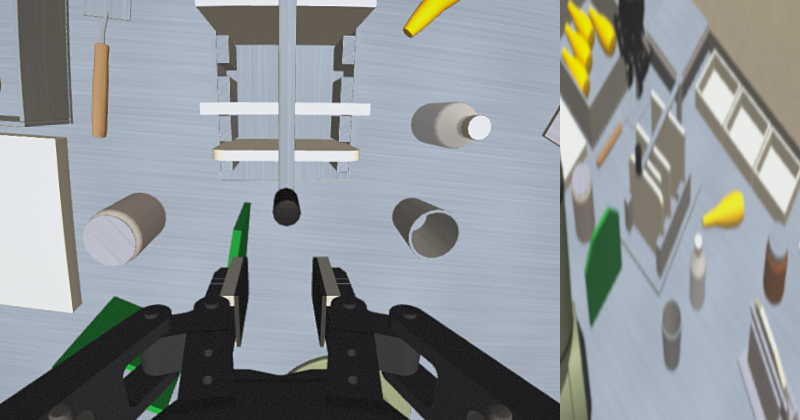

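The bar lies lengthways over the three boards left in the rack: the knob is at (286,205), and the bar is parallel to the rack axis within about 0.1°. The bystanders are undisturbed and the gripper is clear.

```bash
python3 -c "
from plant import ctrl
print(ctrl.close_job())"
```

```text
the job is handed in; nothing more can be done
None
```

The cut-corner board now leans in the sloping stand, the keeper bar is back over the other three boards, and I handed the job in at about 24 s. The one blemish was a brief 46 N at the wrist when the fingers pushed the bar against its closed stop. That is well under the 120 N wrist limit, but above the 40 N limit if that limit counts the fingers as well as the gripper's body.

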